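Load a pitch cup into the tilted chasing stand

ROBOT

A 6-joint arm with a two-finger parallel gripper is mounted at the origin on the work surface. World frame = base frame: x ahead of the robot, y to its left, z up, the work surface at z = 0. Lengths are in m, angles in rad, forces in N, time in s.
With the tool pointing down it reaches from about 0.35 to 0.975 m from the base axis. Payload 4.9 kg.
Tool frame: the origin (TCP) lies at the very end of the fingers, on their centre line; the grasp point (between the pads) lies manip.grip_point_offset behind it (manip.grip_point_offset is the distance from the TCP to the grasp point, in m); z points along the fingers, y is the line along which they close (so a half turn about z gives the same grasp; the last joint's range is limited). The gripper opens to 85 mm and grips with 20 to 120 N. Pads are 22 mm wide; open, the fingers measure 114 mm over their backs; the gripper's body (76 mm by 85 mm) begins 54 mm behind the grasp point. The pads swing forward as they close: fully open they stand 13 mm farther back than shut.
Start: joints at [-1.427, 0.053, 1.613, -0, 1.476, -0.119], TCP at [0.162, -0.604, 0.231] pointing down, gripper open.
Joint ranges: [-3.01, 3.01], [-1.01, 2.22], [0.06, 2.58], [-1.02, 4.17], [0.09, 2.62], [-3.14, 3.14]. Speed limits (rad/s): [2.57, 2.57, 3.14, 3.14, 3.14, 3.14].

INTERFACE

Orientations are given as a unit quaternion [w, x, y, z].
In Python, from plant import manip gives the robot as it stands.
- The arm moves only by the shell command python3 -m crank 'ROWS' [OPENING]. ROWS is JSON, a list of rows, each an object of numbers: "x", "y", "z": the shift along the tool's x, y, z in cm; "turn": the turn about the tool's z in rad. In form: [{"x": .., "y": .., "z": .., "turn": ..}, ...]. A call has 1 to 5 rows; each row shifts and turns the commanded pose from where the row before left it, along the tool's axes as they then stand; what a row does not reach is not made up. A row lasts 1/10 s, in which the tool goes at most 50 mm and 8.59 degrees, less where a joint would pass 70% of its speed; a pose out of reach is approached as far as the arm can. A call with a gripper value outside its range is refused whole. OPENING is the opening in per cent of the stroke, from 0 (shut) to 100 (fully open), set as the call begins (- or left out, the last holds). The fingers move at their own pace and stop on an object; the grip force is fixed at half the most. Time passes only in rows, so rows that do not move let the fingers close. It gives the time, the measured TCP pose, the force, the opening and the grip force at its end, in the units of the state.
- manip.state(): the state, without advancing time (a new reading comes with each control period).
- manip.grab_frame(name): name is "scene" or "top"; returns (picture, depth): 420x560x3 uint8, red, green, blue; 420x560 float32, m along the optical axis (not along the pixel's ray), 0 where there is no reading.
- manip.camera_model(name): a dict with "mtx" (3x3 intrinsics, pixels), "world_to_cam" (4x4, takes a point from world to camera coordinates). Camera axes: x right, y down, z forward; pixel columns grow to the right and rows downward; lengths in m; the calibration is good to about 2 mm. A picture is of the moment at which its call begins. camera_model takes no time and is no camera call.
- manip.job_done(): hands the job in; it is judged then, once.
The state is a dict: "time": time; "joint_pos": joint angles; "joint_vel": joint speeds; "joint_efforts": joint torques, N m; "tool_pos": TCP position; "tool_rot": TCP orientation; "contact_force": force on the tool from outside, world axes, zero at the start; "ft_torque": the same for the moment, N m; "gripper_width": opening from 0.0 (shut) to 1.0 (fully open); "grasp_force": force on a finger pad.
Only numpy, scipy, OpenCV 4.12 (cv2) and the standard library are available. Lean on these libraries where they do the work, as an engineer would, in place of code of your own. Each camera call takes 0.05 s, during which the arm holds its last target. There are 200 camera calls.

TASK

Take the small pitch cup that carries the round silver medallion and slide its flanged spigot up into the slotted plate of the tilted work stand, wherever the plate's cross-slide is set, past the spring flap and fully home, so that the flange is behind the plate and the flap has swung shut behind the spigot; then let go. Do not force it or shift the tilt that has been set, and leave the cup with the square plaque, the hammer and the white cup where they are.

Things in the scene. Friction and masses are not known exactly. Their poses are not given: they have to be found in the camera images.
- cup: Pitch cup to load, upright on the bench. From its underside up: steel flange 36 mm diameter, 5 mm thick; round spigot (barrel) 22 mm diameter, 10 mm long; plain round aluminium cup 54 mm diameter from 15 to 53 mm up, full of dark pitch, with a round silver medallion 34 mm wide on top. 0.25 to 0.5 kg. Origin: centre of flange underside; z: its axis, towards the medallion; turn about z is free.
- other_cup: A second pitch cup of the same size and build, but with a square silver plaque 28 mm wide in its top face. Leave it alone. Origin as for the other.
- slot_home (a point): Point of the tilting head, on the level of the plate's top face, under the cup's axis when fully home with the cross-slide centred. z: square out of the plate, 24 to 39 deg off vertical, leaning to the robot's side; x: along the slot, inwards and uphill; y: across. Spigot stops at x = +0.5 mm. Seated, the cup's bottom lies on the plate: cup origin at z = -15 mm (play 2 mm, up to -13).
- slot_mouth (a point): Middle of the slot's open end (low front edge, top face) with the cross-slide centred, 42 mm before slot_home, same axes. BUT the whole slotted plate with its flap is on a clamped cross-slide set up to 13 mm to either side (y), which is not reported: find the slot by touch or sight. Oiled steel plate 84 mm wide, 8 mm thick, front edge square; slot 24 mm wide, bevelled to 28 at its mouth.
- stand: Tilting work stand, fixed: round iron foot 160 mm across, up to 26 mm high; yoke 82 mm wide, 101 mm high, tilt axle 80 mm above the bench, clamp knob at +y to 63 mm; tilting head with cross-slide and the slotted plate, its top 62 mm out from the axle, nothing above it. Under the plate a channel 48 mm wide, 14 mm deep, open in front, takes the flange. Origin: centre of foot underside; front is -x.
- head (a joint): Tilt of the stand's head, rad: 0 = plate level, larger = leaning more to the front. Set and clamped, held by friction of about 15 N m (the cross-slide by about 80 N); not to be changed.
- flap (a joint): Spring keeper flap, rad: 0 shut across the slot, up to 1.6 with its tip pushed inwards. Steel leaf 12 x 5 x 7 mm within the plate's thickness; pivot 19 mm before home, 16 mm to +y of the slot's middle. The spigot meets it at cup x = -29 mm and must push it with 2 to 10 N; it springs shut behind the spigot once that is at its end stop, and then lets the cup settle back only about 4 mm.
- hammer: Chasing hammer with a wooden handle, 190 mm long, lying on the bench; a bystander. Origin near its middle.
- paper_cup: White open cup, 72 mm in diameter and 90 mm tall, standing on the bench; a bystander. Origin: centre of its underside.

How it is judged:
By the outcome, as a careful person would: the job done as asked, in the order asked, and still so for the second after the job is handed in, with the robot touching nothing.
It also fails if it takes over 54 s, if anything falls off the work surface, if the arm or the gripper's body presses on something with over 40 N, if the wrist force passes 120 N, or if a joint passes its speed limit or range.

## Working session

There is one attempt and no reset: what is moved stays moved. The work goes in short steps, Python scripts to look and compute and a shell command to move; the robot and the scene stay as the last step left them, time stands still between calls to the robot, and variables do not carry over. Pictures are saved under pics/ and viewed, at most 10 in all, crops included, and the job is handed in when it is done.

```bash
ls; mkdir -p pics
cat > h.py <<'E'
import numpy as np, cv2
from plant import manip
def grab(n,f=None):
    p,d=manip.grab_frame(n)
    if f: cv2.imwrite('pics/'+f,cv2.cvtColor(p,cv2.COLOR_RGB2BGR))
    return p,d
def pts(n,d):
    m=manip.camera_model(n);K=np.array(m['mtx']);T=np.linalg.inv(np.array(m['world_to_cam']))
    v,u=np.mgrid[:d.shape[0],:d.shape[1]]
    c=np.stack([(u-K[0,2])/K[0,0]*d,(v-K[1,2])/K[1,1]*d,d,np.ones_like(d)],-1)
    return (c@T.T)[...,:3]
def proj(n,p):
    m=manip.camera_model(n);K=np.array(m['mtx']);W=np.array(m['world_to_cam'])
    q=K@(W@np.append(p,1))[:3];return q[:2]/q[2]
E
python3 - <<'E'
from h import *
for n in('scene','top'):
    p,d=grab(n,n+'0.png'); np.savez('pics/'+n+'0.npz',p=p,d=d)
    m=manip.camera_model(n);print(np.round(m['mtx'],1).tolist(),np.round(np.linalg.inv(m['world_to_cam']),3).tolist(),(d==0).mean())
print(manip.grip_point_offset,manip.state())
E
```

```text
pics
[[401.1, 0.0, 283.5], [0.0, 401.1, 218.9], [0.0, 0.0, 1.0]] [[-0.304, 0.697, -0.65, 1.289], [0.953, 0.225, -0.204, 0.292], [0.004, -0.681, -0.732, 0.945], [0.0, 0.0, 0.0, 1.0]] 0.004149659863945578
[[421.2, 0.0, 279.5], [0.0, 421.2, 210.8], [0.0, 0.0, 1.0]] [[-0.024, -0.99, 0.137, 0.439], [-1.0, 0.025, 0.005, 0.052], [-0.008, -0.136, -0.991, 1.1], [0.0, 0.0, 0.0, 1.0]] 0.004175170068027211
0.0187 {'time': 0.1, 'joint_pos': array([-1.42697126e+00,  5.33013081e-02,  1.61415274e+00,  6.65216539e-06,
        1.47600807e+00, -1.19009297e-01]), 'joint_vel': array([ 1.10451668e-03, -1.66583752e-03, -2.02589479e-03,  4.74079764e-05,
       -7.66915594e-05, -1.47426449e-03]), 'joint_efforts': array([ 6.13056818e-04, -3.94905245e+01, -3.71362996e+01, -7.09101096e-05,
        3.89428809e-03, -9.63986224e-06]), 'tool_pos': array([ 0.16230184, -0.60297485,  0.23018183]), 'tool_rot': array([-9.34699680e-04,  9.91376791e-01,  1.31038865e-01, -8.28713195e-06]), 'contact_force': array([ 0.47704148,  0.19118313, -0.08819488]), 'ft_torque': array([-0.03112739, -0.03691947,  0.01897437]), 'grasp_force': 0.0, 'gripper_width': 1.0011792876513068}
```

View pics/scene0.png

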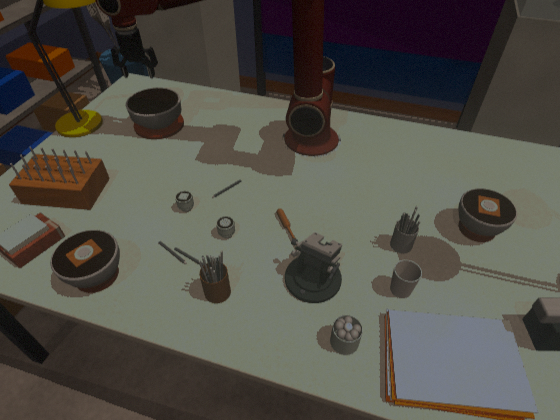

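View pics/top0.png

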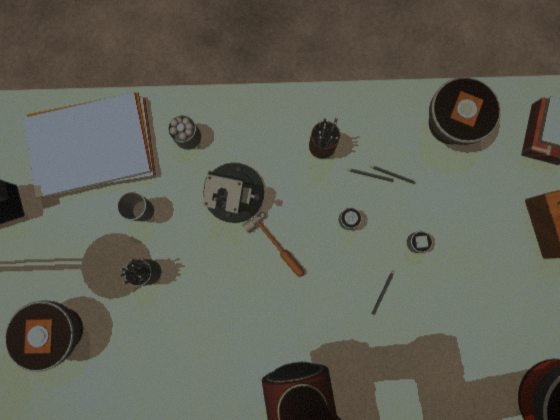

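The scene view shows the two pitch cups at (185,200) and (226,226) and the stand at (313,270). In the top view the medallion cup is at (350,218), the plaque cup at (421,242), the stand at (233,192), and the hammer runs from (255,222) to (300,272).

Run:
```python
from h import *
for n in('top','scene'):
    z=np.load(f'pics/{n}0.npz');P=pts(n,z['d']);np.save(f'pics/{n}P.npy',P)
P=np.load('pics/topP.npy');p=np.load('pics/top0.npz')['p']
def cup(u,v):
    r=P[v-18:v+19,u-18:u+19].reshape(-1,3);m=r[:,2]>.035
    q=r[m];print('cup',cv2.minEnclosingCircle(q[:,:2].astype(np.float32)),np.median(q[:,2]),m.sum(),q.min(0),q.max(0))
cup(350,218);cup(421,242)
print('bench',np.median(P[280:300,200:230,2]))
# plate plane by ransac on points z>0.1
r=P[150:235,195:275].reshape(-1,3);q=r[r[:,2]>.085];rng=np.random.default_rng(0);best=None
for i in range(500):
    a=q[rng.choice(len(q),3,0)];n=np.cross(a[1]-a[0],a[2]-a[0]);n/=np.linalg.norm(n)+1e-12
    m=abs((q-a[0])@n)<.003
    if best is None or m.sum()>best.sum():best=m
w=q[best];c=w.mean(0);n=np.linalg.svd(w-c)[2][2];n*=np.sign(n[2])
print('plate',len(q),best.sum(),c,n,np.degrees(np.arccos(n[2])),'lean az',np.degrees(np.arctan2(n[1],n[0])))
# foot: 5..30 mm
f=r[(r[:,2]>.006)&(r[:,2]<.04)];print('foot',cv2.minEnclosingCircle(f[:,:2].astype(np.float32)),np.histogram(f[:,2],bins=np.arange(.004,.042,.003)))
cv2.imwrite('pics/c1.png',cv2.convertScaleAbs(cv2.resize(cv2.cvtColor(p[150:240,190:285],cv2.COLOR_RGB2BGR),None,fx=6,fy=6,interpolation=cv2.INTER_CUBIC),alpha=1.8))
```

```text
cup ((0.5080686211585999, -0.045416150242090225), 0.11945012956857681) 0.05409146690950917 383 [ 0.43869726 -0.14739601  0.03597065] [0.58853498 0.05170266 1.10046226]
cup ((0.47468382120132446, -0.1324281096458435), 0.18771442770957947) 0.05379531142418137 405 [ 0.43869726 -0.31825127  0.03558346] [0.52357349 0.05170266 1.10046226]
bench 0.00035702341459109554
plate 1562 881 [0.61963145 0.18786402 0.13678822] [-0.4153308   0.09404226  0.90479632] 25.204135025274347 lean az 167.2417993231764
foot ((0.633113443851471, 0.16984236240386963), 0.13608402013778687) (array([ 14,  15,  83, 483, 528, 167, 114, 148,  52,   3,   0,   0]), array([0.004, 0.007, 0.01 , 0.013, 0.016, 0.019, 0.022, 0.025, 0.028,
       0.031, 0.034, 0.037, 0.04 ]))
```

View pics/c1.png

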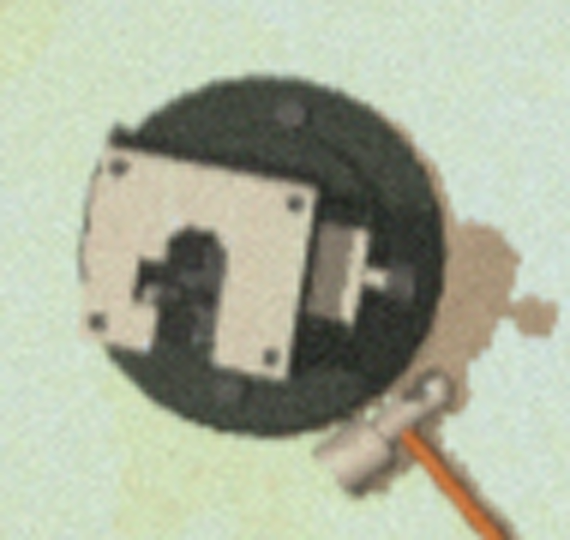

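The crop shows the plate shifted to +y (left), with its front edge from crop (80,335) to (288,380). The slot is centred near crop (187,300) and the flap recess is on its left at (150,280). The hammer head lies near the foot at the front right.

```bash
cat > plate.py <<'E'
from h import *
z=np.load('pics/top0.npz');p=z['p'];P=np.load('pics/topP.npy')
n=np.array([-.41533,.09404,.9048]);n/=np.linalg.norm(n);c=np.array([.61963,.18786,.13679])
# bright pixels of plate -> ray cast on the plane
g=cv2.cvtColor(p,cv2.COLOR_RGB2HSV)
E
python3 - <<'E'
from plate import *
sub=np.s_[160:220,195:250]
m=manip.camera_model('top');K=np.array(m['mtx']);T=np.linalg.inv(m['world_to_cam'])
near=(abs((P-c)@n)<.006)
v,u=np.nonzero(near[150:240,190:285]&(p[150:240,190:285].mean(-1)>85));v+=150;u+=190
o=T[:3,3];dr=np.stack([(u-K[0,2])/K[0,0],(v-K[1,2])/K[1,1],np.ones(len(u))],1)@T[:3,:3].T
q=o+dr*(((c-o)@n)/(dr@n))[:,None]
# refit plane on these eroded
w=P[v,u];k=abs((w-c)@n)<.004;w=w[k];c2=w.mean(0);n2=np.linalg.svd(w-c2)[2][2];n2*=np.sign(n2[2]);print('plane',c2,n2,np.degrees(np.arccos(n2[2])),len(w))
xa=np.array([0,0,1])-n*n[2];xa/=np.linalg.norm(xa);ya=np.cross(n,xa)
ab=np.stack([(q-c)@xa,(q-c)@ya],1)*1000
r=cv2.minAreaRect(ab.astype(np.float32));print(r,cv2.boxPoints(r).round(1).tolist())
im=np.zeros((160,160),np.uint8)
for a,b in ab: 
    if abs(a)<79 and abs(b)<79: im[79-int(round(a)),79-int(round(b))]=255
im=cv2.morphologyEx(im,cv2.MORPH_CLOSE,np.ones((4,4),np.uint8))
cv2.imwrite('pics/rect.png',cv2.resize(im,None,fx=3.5,fy=3.5))
print('xa',xa,'ya',ya, p[192,233],p[170,215])
# foot: dark z 13..20 mm, rim circle
f=(P[...,2]>.010)&(P[...,2]<.03);f[:150]=0;f[240:]=0;f[:,:190]=0;f[:,285:]=0
f&=(p.mean(-1)<70)
L=P[f];ct=[cv2.contourArea(x) for x in []]
A=L[:,:2];hull=cv2.convexHull(A.astype(np.float32))[:,0]
# LSQ circle on hull 
S=np.c_[2*hull,np.ones(len(hull))];s=np.linalg.lstsq(S,(hull**2).sum(1),rcond=None)[0];print('foot c',s[:2],'r',np.sqrt(s[2]+s[:2]@s[:2]),len(hull))
d=np.hypot(*(A-s[:2]).T)
for a in range(0,90,10):
    k=(d*1000>=a)&(d*1000<a+10)
    if k.any():print(a,np.median(L[k,2]).round(4),k.sum())
def cup(u,v):
    b=P[v-16:v+17,u-16:u+17].reshape(-1,3);k=(b[:,2]>.045)&(b[:,2]<.062);b=b[k][:,:2];print('cup',cv2.minEnclosingCircle(b.astype(np.float32)),b.mean(0),k.sum(),np.hypot(*(b-b.mean(0)).T).max())
cup(350,218);cup(421,242)
E
```

```text
plane [0.61973191 0.18763016 0.13687665] [-0.40862682  0.09762832  0.90746506] 24.84264130991772 830
((-4.405437469482422, 0.4651336669921875), (83.67993927001953, 77.35588836669922), 89.33683776855469) [[-43.599998474121094, -40.900001525878906], [33.79999923706055, -41.79999923706055], [34.79999923706055, 41.900001525878906], [-42.599998474121094, 42.70000076293945]]
xa [ 0.88245963 -0.1998086   0.42584213] ya [0.2208324  0.97531177 0.        ] [117 113 100] [40 41 38]
foot c [0.61789338 0.15367746] r 0.09738461842919974 28
10 0.0264 16
20 0.0174 87
30 0.0166 119
40 0.0163 197
50 0.0167 206
60 0.0172 205
70 0.0173 204
80 0.0168 142
cup ((0.5618495941162109, -0.12067075818777084), 0.027012964710593224) [ 0.56146942 -0.12014597] 369 0.027501398103549183
cup ((0.4987860918045044, -0.2919606566429138), 0.027418600395321846) [ 0.49818748 -0.29105853] 379 0.028391742208882787
```

View pics/rect.png

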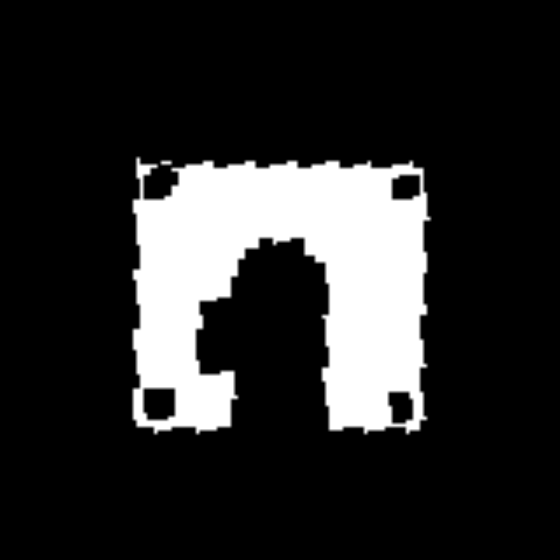

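```bash
R='{"x":3.93,"y":-2.79}'
python3 -m crank '[{"x":3.93,"y":-2.79},{"x":3.93,"y":-2.79},{"x":3.93,"y":-2.79},{"x":3.93,"y":-2.79},{"x":3.93,"y":-2.79}]' 100
python3 -m crank '[{"x":3.93,"y":-2.79},{"x":3.93,"y":-2.79},{"x":3.93,"y":-2.79},{"x":3.93,"y":-2.79},{"x":3.93,"y":-2.79}]' 
python3 -m crank '[{"x":3.93,"y":-2.79},{"x":3.93,"y":-2.79},{"x":3.93,"y":-2.79}]' 
python3 -m crank '[{"turn":0.124},{"turn":0.124},{"turn":0.124},{"turn":0.125},{}]'
python3 - <<'E'
from h import *
P=np.load('pics/sceneP.npy').reshape(-1,3)
a=np.radians(-13.4);sx=np.array([np.cos(a),np.sin(a)]);sy=np.array([-sx[1],sx[0]])
T=np.load('pics/top0.npz');m=manip.camera_model('top');K=np.array(m['mtx']);Ti=np.linalg.inv(m['world_to_cam'])
d=Ti[:3,:3]@np.array([(233.7-K[0,2])/K[0,0],(192.5-K[1,2])/K[1,1],1]);f=Ti[:3,3]+d*(.014-Ti[2,3])/d[2];print('foot',f)
home=np.array([.6187,.1881]);print('home in stand',(home-f[:2])@sx,(home-f[:2])@sy)
r=P-[f[0],f[1],0];X=r[:,:2]@sx;Y=r[:,:2]@sy
for z0 in np.arange(.01,.17,.01):
    k=(abs(X)<.11)&(abs(Y)<.08)&(P[:,2]>=z0)&(P[:,2]<z0+.01)
    if k.any():print(round(z0,2),k.sum(),np.percentile(X[k],[2,98]).round(3),np.percentile(Y[k],[2,98]).round(3))
E
```

```text
foot [0.63996739 0.17557289 0.014     ]
home in stand -0.0235915384085294 0.007257393267756337
0.01 853 [-0.046  0.081] [-0.074  0.077]
0.02 607 [-0.013  0.06 ] [-0.049  0.054]
0.03 49 [-0.012  0.036] [-0.038  0.044]
0.04 36 [-0.     0.025] [-0.035  0.044]
0.05 28 [-0.003  0.025] [-0.034  0.044]
0.06 29 [0.01  0.026] [-0.035  0.043]
0.07 54 [-0.006  0.026] [-0.035  0.065]
0.08 174 [-0.02   0.032] [-0.042  0.065]
0.09 149 [-0.031  0.022] [-0.043  0.063]
0.1 136 [-0.049  0.018] [-0.073  0.058]
0.11 136 [-0.06   0.015] [-0.072  0.058]
0.12 171 [-0.057  0.021] [-0.032  0.05 ]
0.13 219 [-0.038  0.021] [-0.033  0.05 ]
0.14 265 [-0.015  0.017] [-0.033  0.049]
0.15 44 [0.004 0.013] [-0.029  0.047]schema error: expected keys x, y, z, turn
schema error: expected keys x, y, z, turn
schema error: expected keys x, y, z, turn
schema error: expected keys x, y, z, turn
```

```bash
python3 -m crank '[{"x":3.93,"y":-2.79,"z":0,"turn":0},{"x":3.93,"y":-2.79,"z":0,"turn":0},{"x":3.93,"y":-2.79,"z":0,"turn":0},{"x":3.93,"y":-2.79,"z":0,"turn":0},{"x":3.93,"y":-2.79,"z":0,"turn":0}]' 100
python3 -m crank '[{"x":3.93,"y":-2.79,"z":0,"turn":0},{"x":3.93,"y":-2.79,"z":0,"turn":0},{"x":3.93,"y":-2.79,"z":0,"turn":0},{"x":3.93,"y":-2.79,"z":0,"turn":0},{"x":3.93,"y":-2.79,"z":0,"turn":0}]' 
python3 -m crank '[{"x":3.93,"y":-2.79,"z":0,"turn":0},{"x":3.93,"y":-2.79,"z":0,"turn":0},{"x":3.93,"y":-2.79,"z":0,"turn":0}]' 
python3 -m crank '[{"x":0,"y":0,"z":0,"turn":0.124},{"x":0,"y":0,"z":0,"turn":0.124},{"x":0,"y":0,"z":0,"turn":0.124},{"x":0,"y":0,"z":0,"turn":0.125},{"x":0,"y":0,"z":0,"turn":0}]'
```

```text
time: 0.6
tool_pos: [0.3166, -0.4159, 0.2308]
tool_rot: [-0.0, 0.991, 0.131, -0.0]
contact_force: [0.7, -0.5, -0.3]
gripper_width: 1.002
grasp_force: 0.0
time: 1.1
tool_pos: [0.4701, -0.2301, 0.231]
tool_rot: [-0.0, 0.991, 0.131, -0.0]
contact_force: [0.1, -0.1, -0.1]
gripper_width: 1.001
grasp_force: 0.0
time: 1.4
tool_pos: [0.5622, -0.1186, 0.2309]
tool_rot: [-0.0, 0.991, 0.131, -0.0]
contact_force: [-0.6, -0.8, 0.8]
gripper_width: 1.001
grasp_force: 0.0
time: 1.9
tool_pos: [0.5612, -0.1203, 0.2307]
tool_rot: [-0.0, 0.993, -0.117, -0.001]
contact_force: [0.4, -0.5, 0.4]
gripper_width: 1.001
grasp_force: 0.0
```

```bash
python3 -m crank '[{"x":0,"y":0,"z":4.5,"turn":0},{"x":0,"y":0,"z":4.5,"turn":0},{"x":0,"y":0,"z":4.5,"turn":0},{"x":0,"y":0,"z":4.5,"turn":0},{"x":0,"y":0,"z":2.95,"turn":0}]'
python3 -m crank '[{"x":0,"y":0,"z":0,"turn":0},{"x":0,"y":0,"z":0,"turn":0},{"x":0,"y":0,"z":0,"turn":0},{"x":0,"y":0,"z":0,"turn":0},{"x":0,"y":0,"z":0,"turn":0}]' 0
python3 -m crank '[{"x":0,"y":0,"z":0,"turn":0},{"x":0,"y":0,"z":0,"turn":0},{"x":0,"y":0,"z":0,"turn":0}]'
```

```text
time: 2.4
tool_pos: [0.559, -0.1198, 0.0178]
tool_rot: [-0.001, 0.993, -0.115, -0.002]
contact_force: [0.0, -0.4, -0.2]
gripper_width: 0.998
grasp_force: 0.0
time: 2.9
tool_pos: [0.5627, -0.121, 0.0236]
tool_rot: [0.0, 0.993, -0.117, 0.002]
contact_force: [-0.7, 0.4, 1.4]
gripper_width: 0.614
grasp_force: 63.9
time: 3.2
tool_pos: [0.5627, -0.121, 0.0236]
tool_rot: [0.0, 0.993, -0.117, 0.001]
contact_force: [-1.0, 0.8, 6.5]
gripper_width: 0.614
grasp_force: 64.0
```

```bash
python3 -m crank '[{"x":0,"y":0,"z":-3,"turn":0},{"x":0,"y":0,"z":-3,"turn":0},{"x":4,"y":0,"z":0,"turn":0},{"x":4,"y":0,"z":0,"turn":0},{"x":3.44,"y":0,"z":0,"turn":0}]'
python3 -m crank '[{"x":0,"y":-4.5,"z":0,"turn":0},{"x":0,"y":-4.5,"z":0,"turn":0},{"x":0,"y":-4.5,"z":0,"turn":0},{"x":0,"y":-4.5,"z":0,"turn":0},{"x":0,"y":-4.5,"z":0,"turn":0}]'
python3 -m crank '[{"x":0,"y":-4.5,"z":0,"turn":0},{"x":0,"y":-3.66,"z":0,"turn":0},{"x":0,"y":0,"z":2.7,"turn":0},{"x":0,"y":0,"z":2.5,"turn":0},{"x":0,"y":0,"z":0,"turn":0}]'
python3 - <<'E'
from h import *
p,d=grab('scene');cv2.imwrite('pics/s1.png',cv2.convertScaleAbs(cv2.resize(cv2.cvtColor(p[190:310,230:380],cv2.COLOR_RGB2BGR),None,fx=4,fy=4,interpolation=cv2.INTER_CUBIC),alpha=1.8))
print(manip.state()['tool_pos'],manip.state()['contact_force'])
E
```

```text
time: 3.7
tool_pos: [0.6736, -0.1472, 0.0811]
tool_rot: [-0.0, 0.993, -0.117, -0.0]
contact_force: [0.7, 0.4, -3.7]
gripper_width: 0.617
grasp_force: 64.7
time: 4.2
tool_pos: [0.7241, 0.0735, 0.0799]
tool_rot: [0.0, 0.993, -0.117, -0.001]
contact_force: [0.4, -0.8, -3.9]
gripper_width: 0.612
grasp_force: 64.7
time: 4.7
tool_pos: [0.7412, 0.1515, 0.0251]
tool_rot: [0.001, 0.993, -0.116, -0.003]
contact_force: [-0.0, -0.5, -3.7]
gripper_width: 0.612
grasp_force: 66.2
[0.74190413 0.15110827 0.0269112 ] [ 0.21555562 -0.83087546 -4.20962672]
```

View pics/s1.png

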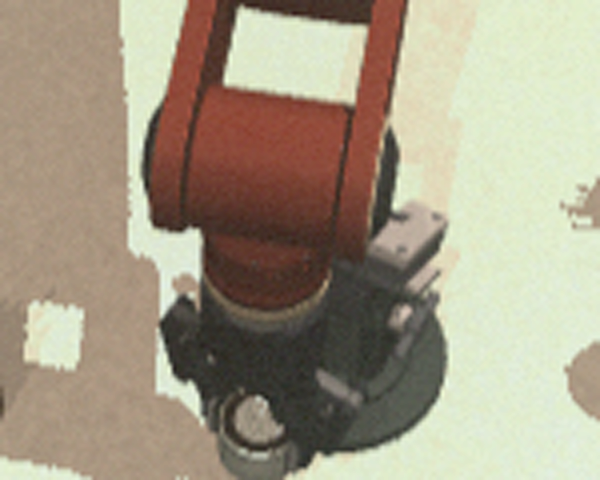

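```bash
python3 -m crank '[{"x":0,"y":0,"z":-0.4,"turn":0},{"x":-0.4,"y":0,"z":0,"turn":0},{"x":-0.3,"y":0,"z":0,"turn":0},{"x":0,"y":0,"z":0,"turn":0}]'
python3 -m crank '[{"x":-0.2,"y":0,"z":0,"turn":0},{"x":0,"y":0,"z":0,"turn":0}]'
python3 -m crank '[{"x":-0.2,"y":0,"z":0,"turn":0},{"x":0,"y":0,"z":0,"turn":0}]'
python3 -m crank '[{"x":-0.2,"y":0,"z":0,"turn":0},{"x":0,"y":0,"z":0,"turn":0}]'
python3 -m crank '[{"x":-0.2,"y":0,"z":0,"turn":0},{"x":0,"y":0,"z":0,"turn":0}]'
```

```text
time: 5.15
tool_pos: [0.7381, 0.1525, 0.0354]
tool_rot: [-0.0, 0.993, -0.117, 0.002]
contact_force: [2.5, -0.3, -2.6]
gripper_width: 0.617
grasp_force: 66.1
time: 5.35
tool_pos: [0.7376, 0.1526, 0.0357]
tool_rot: [-0.0, 0.993, -0.117, 0.003]
contact_force: [6.8, -2.6, -3.9]
gripper_width: 0.616
grasp_force: 66.1
time: 5.55
tool_pos: [0.7371, 0.1527, 0.036]
tool_rot: [-0.0, 0.993, -0.117, 0.005]
contact_force: [10.5, -2.5, -6.0]
gripper_width: 0.616
grasp_force: 65.9
time: 5.75
tool_pos: [0.7358, 0.153, 0.0363]
tool_rot: [-0.0, 0.993, -0.117, 0.006]
contact_force: [11.5, -2.9, -5.4]
gripper_width: 0.614
grasp_force: 65.8
time: 5.95
tool_pos: [0.7346, 0.1533, 0.0368]
tool_rot: [-0.0, 0.993, -0.117, 0.007]
contact_force: [12.1, -2.7, -4.5]
gripper_width: 0.616
grasp_force: 65.7
```

```bash
python3 -m crank '[{"x":-0.2,"y":0,"z":0,"turn":0},{"x":-0.2,"y":0,"z":0,"turn":0},{"x":-0.2,"y":0,"z":0,"turn":0}]'
python3 -m crank '[{"x":-0.2,"y":0,"z":0,"turn":0},{"x":-0.2,"y":0,"z":0,"turn":0},{"x":-0.2,"y":0,"z":0,"turn":0}]'
python3 -m crank '[{"x":-0.2,"y":0,"z":0,"turn":0},{"x":-0.2,"y":0,"z":0,"turn":0},{"x":0,"y":0,"z":0,"turn":0}]'
python3 - <<'E'
from h import *
for n,b in(('scene',(270,310,265,325)),('top',None)):
    p,d=grab(n);np.savez('pics/'+n+'2.npz',p=p,d=d)
    s=manip.state()['tool_pos'];u,v=proj(n,s+[0,0,.035]).astype(int);print(n,u,v)
    if n=='scene':cv2.imwrite('pics/s2.png',cv2.convertScaleAbs(cv2.resize(cv2.cvtColor(p[v-40:v+40,u-50:u+50],cv2.COLOR_RGB2BGR),None,fx=6,fy=6,interpolation=cv2.INTER_CUBIC),alpha=1.8))
E
```

```text
time: 6.25
tool_pos: [0.7297, 0.1545, 0.038]
tool_rot: [-0.0, 0.993, -0.117, 0.008]
contact_force: [11.7, -2.7, -1.7]
gripper_width: 0.611
grasp_force: 65.7
time: 6.55
tool_pos: [0.7243, 0.1558, 0.0387]
tool_rot: [-0.0, 0.993, -0.117, 0.008]
contact_force: [13.0, -4.1, -0.9]
gripper_width: 0.618
grasp_force: 66.2
time: 6.85
tool_pos: [0.7206, 0.1567, 0.039]
tool_rot: [-0.0, 0.993, -0.117, 0.009]
contact_force: [12.4, -3.3, -1.6]
gripper_width: 0.617
grasp_force: 66.4
scene 298 283
top 238 156
```

View pics/s2.png

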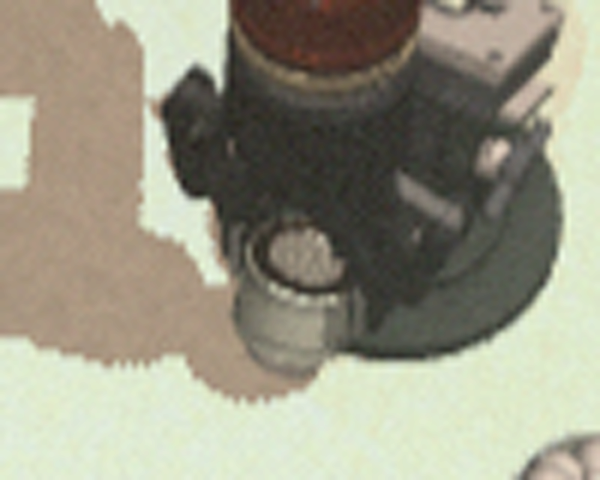

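The crop shows the cup tilted in the grip: medallion at crop (305,250), bottom swung out towards the camera, with the flange against the foot at crop (330,340).

```bash
cat > tilt.py <<'E'
from h import *
import sys
def tilt(d,p,n='scene'):
    P=pts(n,d);s=manip.state();t=np.array(s['tool_pos'])
    a=np.radians(-13.4);sx=np.array([np.cos(a),np.sin(a),0]);sy=np.array([-sx[1],sx[0],0])
    r=P-t;X=r@sx;Y=r@sy;Z=r[...,2]
    k=(abs(X)<.04)&(abs(Y)<.021)&(Z>-.03)&(Z<.06)
    q=np.stack([X[k],Y[k],Z[k]],1)
    rng=np.random.default_rng(0);best=(0,)
    up=[]
    for i in range(4000):
        w=q[rng.choice(len(q),3,0)];m=np.cross(w[1]-w[0],w[2]-w[0]);m/=np.linalg.norm(m)+1e-12
        if m[2]<0:m=-m
        if m[2]<.7: continue
        j=abs((q-w[0])@m)<.0025
        if j.sum()>best[0]:best=(j.sum(),j)
    w=q[best[1]];c=w.mean(0);m=np.linalg.svd(w-c)[2][2];m*=np.sign(m[2])
    print('n',len(q),best[0],'top centre rel tcp mm',(c*1000).round(1),'normal',m.round(3),'tilt deg',np.degrees(np.arctan2(-m[0],m[2])).round(1),'extent',(np.ptp(w,0)*1000).round(0))
E
python3 - <<'E'
from tilt import *
z=np.load('pics/scene2.npz');tilt(z['d'],z['p'])
s=manip.state();q=s['tool_rot'];from scipy.spatial.transform import Rotation as R
print(R.from_quat(np.roll(q,-1)).as_matrix().round(3).tolist(),s['tool_pos'])
E
```

```text
n 355 153 top centre rel tcp mm [ 8.1 -0.8 33.1] normal [-0.272 -0.013  0.962] tilt deg 15.8 extent [48. 41. 17.]
[[0.972, -0.233, 0.017], [-0.233, -0.973, -0.002], [0.017, -0.002, -1.0]] [0.72059762 0.15676035 0.03893859]
```

```bash
cat >> tilt.py <<'E'
def rim(t,h,hp,r,off=(0,0)):
    # world points of circle at cup height h radius r, tilt t deg, pivot hp up the cup, pivot = TCP+(hp-23.6)mm
    s=np.array(manip.state()['tool_pos']);a=np.radians(-13.4);sx=np.array([np.cos(a),np.sin(a),0]);sy=np.array([-sx[1],sx[0],0]);t=np.radians(t)
    ax=-np.sin(t)*sx+np.cos(t)*np.array([0,0,1]);e=np.cos(t)*sx+np.sin(t)*np.array([0,0,1])
    c=s+np.array([0,0,(hp-23.6)/1000])+ax*(h-hp)/1000
    f=np.linspace(0,2*np.pi,73)
    return c+r/1000*(np.cos(f)[:,None]*e+np.sin(f)[:,None]*sy)
E
python3 - <<'E'
from tilt import *
z=np.load('pics/scene2.npz');p=z['p'].astype(int)
g=p.mean(-1);
# medallion blob
sub=g[265:305,275:325];hs=cv2.cvtColor(z['p'],cv2.COLOR_RGB2HSV)
m=((g>75)&(hs[...,1]<60)).astype(np.uint8);m[:274]=0;m[294:]=0;m[:,:290]=0;m[:,308:]=0
v,u=np.nonzero(m);print('med',u.mean(),v.mean(),m.sum(),u.min(),u.max(),v.min(),v.max())
for t in(0,10,15,20,25,30):
    o=[]
    for h,r in((53,17),(15,27),(0,18)):
        q=np.array([proj('scene',x) for x in rim(t,h,42,r)]);o.append((q[:-1].mean(0).round(1),q.min(0).round(1),q.max(0).round(1)))
    print(t,*o)
print(g[298:312,296].round(),g[290,280:320].round())
E
```

```text
med 298.56756756756755 288.43243243243245 37 293 303 282 293
0 (array([298.9, 285. ]), array([292.3, 279.4]), array([305.4, 290.5])) (array([298.4, 293. ]), array([288.3, 284.4]), array([308.6, 301.8])) (array([298.2, 296. ]), array([291.5, 290.3]), array([304.9, 301.8]))
10 (array([299.2, 284.5]), array([292.7, 279.6]), array([305.7, 289.4])) (array([297.5, 294.2]), array([287.4, 286.4]), array([307.6, 302.2])) (array([296.9, 297.9]), array([290.2, 292.7]), array([303.6, 303.2]))
15 (array([299.4, 284.2]), array([292.9, 279.7]), array([305.9, 288.9])) (array([297.1, 294.8]), array([287. , 287.5]), array([307.2, 302.2])) (array([296.2, 298.7]), array([289.6, 293.8]), array([302.9, 303.7]))
20 (array([299.6, 284.1]), array([293.2, 279.8]), array([306. , 288.4])) (array([296.7, 295.2]), array([286.7, 288.4]), array([306.7, 302.2])) (array([295.6, 299.5]), array([289. , 294.9]), array([302.2, 304.1]))
25 (array([299.7, 283.9]), array([293.4, 280. ]), array([306.1, 287.9])) (array([296.3, 295.7]), array([286.3, 289.3]), array([306.2, 302.1])) (array([295. , 300.2]), array([288.4, 295.9]), array([301.6, 304.5]))
30 (array([299.9, 283.7]), array([293.6, 280.1]), array([306.2, 287.4])) (array([295.9, 296. ]), array([286. , 290.1]), array([305.8, 302. ])) (array([294.4, 300.7]), array([287.8, 296.7]), array([300.9, 304.8]))
[ 80.  83.  79.  75.  80.  73.  65.  64.  75.  83. 108. 125. 125. 125.] [ 85.  85. 103. 104. 102.  99.  82.  71.  53.  51.  47.  60.  62.  89.
  54.  31.  30.  30.  48.  55.  53.  55.  47.  37.  30.  31.  30.  37.
  32.  28.  29.  31.  30.  31.  33.  32.  29.  32.  30.  33.]
```

```bash
python3 -m crank '[{"x":0.5,"y":0,"z":0,"turn":0},{"x":1.5,"y":0,"z":0,"turn":0},{"x":1.0,"y":0,"z":-2,"turn":0},{"x":0,"y":0,"z":0,"turn":0},{"x":0,"y":0,"z":0,"turn":0}]'
python3 - <<'E'
from tilt import *
D=[];I=[]
for i in range(8):
    p,d=grab('scene');D.append(d);I.append(p.astype(float))
d=np.median(D,0);p=np.mean(I,0)
np.savez('pics/scene3.npz',p=p.astype(np.uint8),d=d)
tilt(d,p)
s=manip.state()['tool_pos'];print(s,manip.state()['contact_force'])
u,v=proj('scene',s+[0,0,.025]).astype(int);print(u,v)
P=pts('scene',d)
a=np.radians(-13.4);sx=np.array([np.cos(a),np.sin(a),0]);sy=np.array([-sx[1],sx[0],0])
X=(P-s)@sx*1000;Y=(P-s)@sy*1000;Z=(P-s)[...,2]*1000
# profile along column through the cup axis
for vv in range(v-16,v+26): 
    k=abs(Y[vv])<8
    k[:u-12]=0;k[u+12:]=0
    if k.any():print(vv,k.sum(),np.median(X[vv][k]).round(1),np.median(Z[vv][k]).round(1),p[vv][k].mean().round())
cv2.imwrite('pics/s3.png',cv2.convertScaleAbs(cv2.resize(cv2.cvtColor(p[v-30:v+35,u-40:u+40].astype(np.uint8),cv2.COLOR_RGB2BGR),None,fx=8,fy=8,interpolation=cv2.INTER_CUBIC),alpha=1.8))
E
```

```text
time: 7.45
tool_pos: [0.7429, 0.1515, 0.0542]
tool_rot: [-0.0, 0.993, -0.117, 0.0]
contact_force: [0.3, 0.1, -4.6]
gripper_width: 0.612
grasp_force: 66.0
n 356 182 top centre rel tcp mm [ 8.4 -1.  32.2] normal [-0.218 -0.013  0.976] tilt deg 12.6 extent [46. 42. 12.]
[0.74246416 0.15144283 0.0532404 ] [ 0.19709148 -0.68024308 -4.01550464]
294 289
273 6 38.0 142.3 26.0
274 6 37.9 137.3 26.0
275 4 38.0 135.5 26.0
276 3 38.0 132.5 27.0
277 1 11.3 86.5 26.0
278 5 11.5 86.8 26.0
279 5 11.9 82.1 27.0
280 4 11.6 79.4 27.0
281 2 11.2 76.9 28.0
282 1 10.0 74.0 26.0
284 2 -14.4 25.3 55.0
285 4 -10.5 27.7 71.0
286 5 -5.8 30.3 75.0
287 7 -2.9 30.4 73.0
288 8 1.5 32.0 76.0
289 8 5.1 32.0 75.0
290 7 10.0 34.2 76.0
291 7 13.2 33.8 69.0
292 8 17.3 34.8 57.0
293 8 21.3 35.1 46.0
294 7 24.4 35.8 48.0
295 6 27.1 34.6 72.0
296 7 28.5 31.8 72.0
297 6 29.5 28.4 65.0
298 6 30.4 25.2 68.0
299 6 31.2 22.0 70.0
300 6 32.1 18.9 71.0
301 5 32.8 15.4 71.0
302 6 34.4 11.5 68.0
303 6 35.2 8.5 67.0
304 5 35.7 5.7 67.0
305 5 35.0 2.1 70.0
306 4 32.8 -8.1 71.0
307 4 30.8 -13.9 67.0
308 2 22.8 -34.8 67.0
309 7 13.9 -52.9 77.0
310 7 16.2 -52.9 84.0
311 7 20.5 -53.1 83.0
312 7 25.4 -53.0 83.0
313 7 26.6 -52.7 88.0
314 7 31.0 -52.7 98.0
```

View pics/s3.png

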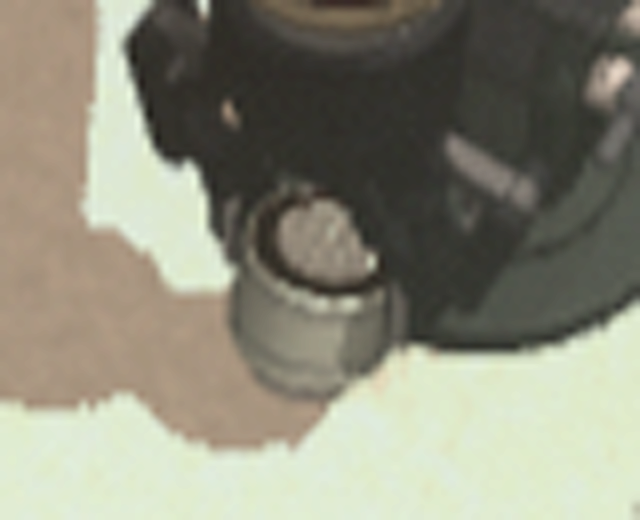

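The crop shows the tilted cup clear of the foot. The depth profile puts its tilt at about 15 deg, so it needs about 10 deg more.

```bash
python3 -m crank '[{"x":-1.0,"y":0,"z":2,"turn":0},{"x":-1.0,"y":0,"z":0,"turn":0},{"x":-0.6,"y":0,"z":0,"turn":0},{"x":-0.3,"y":0,"z":0,"turn":0},{"x":-0.2,"y":0,"z":0,"turn":0}]'
python3 -m crank '[{"x":-0.2,"y":0,"z":0,"turn":0},{"x":-0.2,"y":0,"z":0,"turn":0},{"x":-0.2,"y":0,"z":0,"turn":0},{"x":-0.1,"y":0,"z":0,"turn":0},{"x":0,"y":0,"z":0,"turn":0}]'
python3 -m crank '[{"x":0.8,"y":0,"z":0,"turn":0},{"x":1.5,"y":0,"z":0,"turn":0},{"x":1.6,"y":0,"z":-2,"turn":0},{"x":0,"y":0,"z":0,"turn":0},{"x":0,"y":0,"z":0,"turn":0}]'
cat > prof.py <<'E'
from tilt import *
def prof(N=6,cols=8,show=True):
    D=[grab('scene')[1] for i in range(N)];d=np.median(D,0)
    s=manip.state()['tool_pos'];u,v=proj('scene',s+[0,0,.025]).astype(int);P=pts('scene',d)
    a=np.radians(-13.4);sx=np.array([np.cos(a),np.sin(a),0]);sy=np.array([-sx[1],sx[0],0])
    X=(P-s)@sx*1000;Y=(P-s)@sy*1000;Z=(P-s)[...,2]*1000;L=[]
    for vv in range(v-16,v+26):
        k=abs(Y[vv])<cols
        k[:u-12]=0;k[u+12:]=0
        if k.any():
            x,z=np.median(X[vv][k]),np.median(Z[vv][k])
            if abs(x)<50 and -25<z<50:L.append((x,z))
    L=np.array(L);print(s,L.round(1).tolist())
    i=L[:,1].argmax();t=L[:i];t=t[abs(t[:,0])<28];b=L[i+1:];b=b[b[:,1]>L[i,1]-32]
    if len(t)>2:print('top tilt',np.degrees(np.arctan(np.polyfit(t[:,0],t[:,1],1)[0])))
    if len(b)>2:print('side tilt',np.degrees(np.arctan(-np.polyfit(b[:,1],b[:,0],1)[0])))
E
python3 -c "
from prof import *
prof()"
```

```text
time: 8.35
tool_pos: [0.7166, 0.1572, 0.0356]
tool_rot: [0.0, 0.993, -0.117, 0.006]
contact_force: [12.4, -4.1, -9.2]
gripper_width: 0.614
grasp_force: 64.8
time: 8.85
tool_pos: [0.7105, 0.1588, 0.0361]
tool_rot: [0.0, 0.993, -0.117, 0.006]
contact_force: [11.9, -2.8, -9.6]
gripper_width: 0.612
grasp_force: 64.4
time: 9.35
tool_pos: [0.7442, 0.1514, 0.0548]
tool_rot: [-0.0, 0.993, -0.117, 0.0]
contact_force: [-0.2, 0.7, -4.4]
gripper_width: 0.614
grasp_force: 65.1
[0.74279673 0.15135059 0.05272422] [[-14.6, 21.6], [-8.6, 26.2], [-3.9, 29.0], [1.5, 32.8], [5.2, 33.5], [11.0, 36.3], [15.2, 36.8], [19.4, 38.2], [23.1, 39.9], [26.6, 39.8], [28.4, 37.3], [29.4, 34.7], [30.9, 32.1], [33.1, 29.9], [34.0, 25.9], [35.3, 23.9], [37.1, 21.6], [38.0, 18.1], [39.1, 14.5], [40.6, 12.2], [41.4, 10.6], [39.5, 1.0], [38.9, -8.1], [39.3, -7.5], [39.9, -8.8]]
top tilt 25.442854104697275
side tilt 26.236397443187926
```

```bash
python3 -m crank '[{"x":0,"y":0,"z":-5,"turn":0},{"x":0,"y":0,"z":-5,"turn":0},{"x":0,"y":0,"z":-5,"turn":0},{"x":0,"y":-0.69,"z":-4.9,"turn":0},{"x":0,"y":0,"z":0,"turn":0}]'
python3 -m crank '[{"x":-4.5,"y":0,"z":0,"turn":0},{"x":-4.5,"y":0,"z":0,"turn":0},{"x":-4.5,"y":0,"z":0,"turn":0},{"x":-4.5,"y":0,"z":0,"turn":0},{"x":-4.66,"y":0,"z":0,"turn":0}]'
python3 -m crank '[{"x":0,"y":0,"z":4,"turn":0},{"x":0,"y":0,"z":4,"turn":0},{"x":0,"y":0,"z":4,"turn":0},{"x":0,"y":0,"z":2.1,"turn":0},{"x":0,"y":0,"z":0,"turn":0}]'
python3 -m crank '[{"x":0,"y":0,"z":0,"turn":0},{"x":0,"y":0,"z":0,"turn":0}]'
cat > rel.py <<'E'
from h import *
def rel():
    s=manip.state();t=s['tool_pos'];a=np.radians(-13.4);sx=np.array([np.cos(a),np.sin(a),0]);sy=np.array([-sx[1],sx[0],0])
    r=(t-[.6187,.1881,.1363])*1000;u,w,z=r@sx,r@sy,r[2]
    o=np.array([u+25.2,z-19.1]);f=s['contact_force']
    print('tcp u,y,z',round(u,1),round(w,1),round(z,1),'origin x',round(o@[.906,.423],1),'z',round(o@[-.423,.906],1),'F u,y,z',(f@sx).round(1),(f@sy).round(1),f[2].round(1),'t',s['time'])
if __name__=='__main__':rel()
E
python3 rel.py
python3 - <<'E'
from h import *
p,d=grab('top');s=manip.state()['tool_pos'];print(proj('top',s))
cv2.imwrite('pics/t4.png',cv2.convertScaleAbs(cv2.resize(cv2.cvtColor(p[150:250,180:290],cv2.COLOR_RGB2BGR),None,fx=5,fy=5,interpolation=cv2.INTER_CUBIC),alpha=1.8))
E
```

```text
time: 10.15
tool_pos: [0.7494, 0.1592, 0.2654]
tool_rot: [-0.002, 0.993, -0.116, 0.009]
contact_force: [1.0, -0.2, -2.0]
gripper_width: 0.612
grasp_force: 65.4
time: 10.65
tool_pos: [0.5226, 0.2105, 0.251]
tool_rot: [0.0, 0.993, -0.117, -0.001]
contact_force: [-0.3, 0.6, -3.4]
gripper_width: 0.616
grasp_force: 65.2
time: 11.15
tool_pos: [0.5207, 0.2094, 0.1057]
tool_rot: [0.002, 0.993, -0.117, -0.005]
contact_force: [-1.1, -0.1, -5.2]
gripper_width: 0.611
grasp_force: 65.1
time: 11.35
tool_pos: [0.5265, 0.2108, 0.1139]
tool_rot: [-0.001, 0.993, -0.117, 0.002]
contact_force: [-0.1, 0.2, -3.1]
gripper_width: 0.616
grasp_force: 65.1
tcp u,y,z -95.0 0.7 -22.4 origin x -80.8 z -8.1 F u,y,z -0.1 0.2 -3.1 t 11.35
[214.22800116 232.68015524]
```

View pics/t4.png

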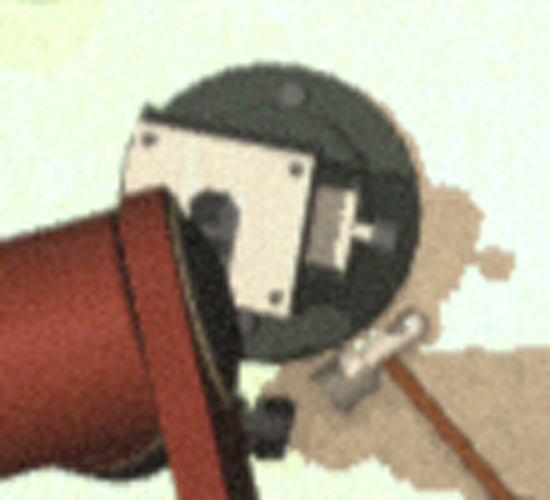

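The top view is blocked by the arm. The plate and hammer look unmoved, with the plate top left corner at crop (148,138) and the hammer head at (385,340). I'll find the fit by touch from here.

```bash
python3 -m crank '[{"x":0.5,"y":0.07,"z":0.1,"turn":0},{"x":0,"y":0,"z":0,"turn":0},{"x":0,"y":0,"z":0,"turn":0},{"x":0,"y":0,"z":0,"turn":0}]'>/dev/null
python3 rel.py
python3 -m crank '[{"x":0,"y":0,"z":0,"turn":0},{"x":0,"y":0,"z":0,"turn":0},{"x":0,"y":0,"z":0,"turn":0}]'>/dev/null
python3 rel.py
```

```text
tcp u,y,z -91.1 -0.7 -25.3 origin x -78.5 z -12.4 F u,y,z 0.7 0.1 -4.3 t 11.8
tcp u,y,z -91.3 -0.7 -25.6 origin x -78.8 z -12.5 F u,y,z 0.7 -0.1 -3.6 t 12.1
```

```bash
python3 -m crank '[{"x":0,"y":-0.07,"z":-0.27,"turn":0},{"x":0.42,"y":0,"z":-0.18,"turn":0},{"x":0.42,"y":0,"z":-0.18,"turn":0},{"x":0.42,"y":0,"z":-0.18,"turn":0},{"x":0,"y":0,"z":0,"turn":0}]'>/dev/null
python3 rel.py
python3 -m crank '[{"x":0,"y":0,"z":0,"turn":0},{"x":0,"y":0,"z":0,"turn":0},{"x":0,"y":0,"z":0,"turn":0}]'>/dev/null
python3 rel.py
```

```text
tcp u,y,z -77.6 0.1 -16.7 origin x -62.6 z -10.3 F u,y,z -0.9 0.3 -2.8 t 12.6
tcp u,y,z -78.8 -0.0 -17.6 origin x -64.1 z -10.6 F u,y,z 0.0 1.0 -4.1 t 12.9
```

```bash
for i in 1; do :; done
python3 -m crank '[{"x":0.08,"y":0,"z":0.18,"turn":0},{"x":0,"y":0,"z":0,"turn":0},{"x":0,"y":0,"z":0,"turn":0}]'>/dev/null; python3 rel.py
python3 -m crank '[{"x":0.04,"y":0,"z":0.09,"turn":0},{"x":0,"y":0,"z":0,"turn":0},{"x":0,"y":0,"z":0,"turn":0}]'>/dev/null; python3 rel.py
python3 -m crank '[{"x":0.04,"y":0,"z":0.09,"turn":0},{"x":0,"y":0,"z":0,"turn":0},{"x":0,"y":0,"z":0,"turn":0}]'>/dev/null; python3 rel.py
python3 -m crank '[{"x":0.04,"y":0,"z":0.09,"turn":0},{"x":0,"y":0,"z":0,"turn":0},{"x":0,"y":0,"z":0,"turn":0}]'>/dev/null; python3 rel.py
```

```text
tcp u,y,z -78.0 -0.0 -19.4 origin x -64.1 z -12.6 F u,y,z -0.1 -0.0 -3.7 t 13.2
tcp u,y,z -77.4 0.0 -20.1 origin x -63.9 z -13.4 F u,y,z -0.3 -0.1 -3.9 t 13.5
tcp u,y,z -77.0 0.0 -21.0 origin x -63.9 z -14.4 F u,y,z 0.3 0.1 -4.3 t 13.8
tcp u,y,z -76.6 0.0 -21.9 origin x -64.0 z -15.4 F u,y,z 0.5 0.9 -4.3 t 14.1
```

```bash
python3 -m crank '[{"x":0.04,"y":0,"z":0.09,"turn":0},{"x":0,"y":0,"z":0,"turn":0},{"x":0,"y":0,"z":0,"turn":0}]'>/dev/null; python3 rel.py
python3 -m crank '[{"x":0.04,"y":0,"z":0.09,"turn":0},{"x":0,"y":0,"z":0,"turn":0},{"x":0,"y":0,"z":0,"turn":0}]'>/dev/null; python3 rel.py
```

```text
tcp u,y,z -76.2 0.1 -22.5 origin x -63.8 z -16.1 F u,y,z -2.1 0.0 -1.6 t 14.4
tcp u,y,z -76.0 0.3 -23.3 origin x -64.0 z -17.0 F u,y,z -5.7 0.2 1.3 t 14.7
```

```bash
python3 -m crank '[{"x":-0.11,"y":0,"z":-0.24,"turn":0},{"x":0,"y":0,"z":0,"turn":0},{"x":0,"y":0,"z":0,"turn":0}]'>/dev/null; python3 rel.py
python3 -m crank '[{"x":0.27,"y":0,"z":-0.13,"turn":0},{"x":0,"y":0,"z":0,"turn":0},{"x":0,"y":0,"z":0,"turn":0}]'>/dev/null; python3 rel.py
python3 -m crank '[{"x":0.27,"y":0,"z":-0.13,"turn":0},{"x":0,"y":0,"z":0,"turn":0},{"x":0,"y":0,"z":0,"turn":0}]'>/dev/null; python3 rel.py
```

```text
tcp u,y,z -76.8 -0.2 -21.7 origin x -64.0 z -15.2 F u,y,z -0.3 -0.2 -3.5 t 15.0
tcp u,y,z -74.0 -0.0 -20.0 origin x -60.7 z -14.8 F u,y,z -0.3 -0.2 -4.5 t 15.3
tcp u,y,z -71.4 0.0 -18.6 origin x -57.7 z -14.6 F u,y,z 0.2 -0.6 -3.8 t 15.6
```

```bash
python3 -m crank '[{"x":0.27,"y":0,"z":-0.13,"turn":0},{"x":0,"y":0,"z":0,"turn":0},{"x":0,"y":0,"z":0,"turn":0}]'>/dev/null; python3 rel.py
python3 -m crank '[{"x":0.27,"y":0,"z":-0.13,"turn":0},{"x":0,"y":0,"z":0,"turn":0},{"x":0,"y":0,"z":0,"turn":0}]'>/dev/null; python3 rel.py
python3 -m crank '[{"x":0.27,"y":0,"z":-0.13,"turn":0},{"x":0,"y":0,"z":0,"turn":0},{"x":0,"y":0,"z":0,"turn":0}]'>/dev/null; python3 rel.py
```

```text
tcp u,y,z -68.7 0.0 -17.3 origin x -54.8 z -14.6 F u,y,z -0.5 1.2 -4.5 t 15.9
tcp u,y,z -66.0 0.0 -16.0 origin x -51.8 z -14.5 F u,y,z 0.1 -0.4 -4.4 t 16.2
tcp u,y,z -63.3 0.0 -14.7 origin x -48.8 z -14.5 F u,y,z -0.1 0.7 -4.4 t 16.5
```

```bash
python3 -m crank '[{"x":0.27,"y":0,"z":-0.127,"turn":0},{"x":0,"y":0,"z":0,"turn":0},{"x":0,"y":0,"z":0,"turn":0}]'>/dev/null; python3 rel.py
python3 -m crank '[{"x":0.27,"y":0,"z":-0.127,"turn":0},{"x":0,"y":0,"z":0,"turn":0},{"x":0,"y":0,"z":0,"turn":0}]'>/dev/null; python3 rel.py
python3 -m crank '[{"x":0.27,"y":0,"z":-0.127,"turn":0},{"x":0,"y":0,"z":0,"turn":0},{"x":0,"y":0,"z":0,"turn":0}]'>/dev/null; python3 rel.py
python3 -m crank '[{"x":0.27,"y":0,"z":-0.127,"turn":0},{"x":0,"y":0,"z":0,"turn":0},{"x":0,"y":0,"z":0,"turn":0}]'>/dev/null; python3 rel.py
```

```text
tcp u,y,z -60.6 0.0 -13.4 origin x -45.8 z -14.5 F u,y,z -1.0 -0.8 -3.8 t 16.8
tcp u,y,z -57.9 0.0 -12.2 origin x -42.9 z -14.5 F u,y,z 0.3 0.1 -4.0 t 17.1
tcp u,y,z -55.2 0.1 -10.9 origin x -39.8 z -14.5 F u,y,z -0.2 -0.9 -3.8 t 17.4
tcp u,y,z -52.5 0.0 -9.6 origin x -36.9 z -14.5 F u,y,z -0.8 0.1 -4.1 t 17.7
```

```bash
python3 -m crank '[{"x":0.27,"y":0,"z":-0.127,"turn":0},{"x":0,"y":0,"z":0,"turn":0},{"x":0,"y":0,"z":0,"turn":0}]'>/dev/null; python3 rel.py
python3 -m crank '[{"x":0.27,"y":0,"z":-0.127,"turn":0},{"x":0,"y":0,"z":0,"turn":0},{"x":0,"y":0,"z":0,"turn":0}]'>/dev/null; python3 rel.py
python3 -m crank '[{"x":0.27,"y":0,"z":-0.127,"turn":0},{"x":0,"y":0,"z":0,"turn":0},{"x":0,"y":0,"z":0,"turn":0}]'>/dev/null; python3 rel.py
python3 -m crank '[{"x":0.27,"y":0,"z":-0.127,"turn":0},{"x":0,"y":0,"z":0,"turn":0},{"x":0,"y":0,"z":0,"turn":0}]'>/dev/null; python3 rel.py
python3 -m crank '[{"x":0.27,"y":0,"z":-0.127,"turn":0},{"x":0,"y":0,"z":0,"turn":0},{"x":0,"y":0,"z":0,"turn":0}]'>/dev/null; python3 rel.py
```

```text
tcp u,y,z -49.8 0.0 -8.3 origin x -33.9 z -14.4 F u,y,z 0.9 -0.0 -4.3 t 18.0
tcp u,y,z -47.1 0.0 -7.1 origin x -30.9 z -14.4 F u,y,z 0.1 0.6 -3.6 t 18.3
tcp u,y,z -45.0 -0.1 -6.3 origin x -28.6 z -14.6 F u,y,z -2.2 -0.2 -4.6 t 18.6
tcp u,y,z -42.0 -0.2 -4.9 origin x -25.4 z -14.7 F u,y,z -2.7 -1.1 -4.6 t 18.9
tcp u,y,z -39.1 -0.2 -3.5 origin x -22.2 z -14.6 F u,y,z -2.1 -0.6 -5.8 t 19.2
```

Flap contact came at about x = -29, as expected. Continuing.

```bash
python3 -m crank '[{"x":0.27,"y":0,"z":-0.127,"turn":0},{"x":0,"y":0,"z":0,"turn":0},{"x":0,"y":0,"z":0,"turn":0}]'>/dev/null; python3 rel.py
python3 -m crank '[{"x":0.27,"y":0,"z":-0.127,"turn":0},{"x":0,"y":0,"z":0,"turn":0},{"x":0,"y":0,"z":0,"turn":0}]'>/dev/null; python3 rel.py
python3 -m crank '[{"x":0.27,"y":0,"z":-0.127,"turn":0},{"x":0,"y":0,"z":0,"turn":0},{"x":0,"y":0,"z":0,"turn":0}]'>/dev/null; python3 rel.py
python3 -m crank '[{"x":0.27,"y":0,"z":-0.127,"turn":0},{"x":0,"y":0,"z":0,"turn":0},{"x":0,"y":0,"z":0,"turn":0}]'>/dev/null; python3 rel.py
python3 -m crank '[{"x":0.27,"y":0,"z":-0.127,"turn":0},{"x":0,"y":0,"z":0,"turn":0},{"x":0,"y":0,"z":0,"turn":0}]'>/dev/null; python3 rel.py
```

```text
tcp u,y,z -36.2 -0.3 -2.1 origin x -18.9 z -14.6 F u,y,z -0.9 -2.7 -5.2 t 19.5
tcp u,y,z -33.4 -0.2 -0.7 origin x -15.8 z -14.5 F u,y,z -1.4 -3.6 -4.7 t 19.8
tcp u,y,z -30.5 -0.2 0.7 origin x -12.6 z -14.5 F u,y,z -0.6 -3.3 -5.5 t 20.1
tcp u,y,z -27.6 -0.1 2.1 origin x -9.4 z -14.3 F u,y,z -0.0 -3.8 -4.7 t 20.4
tcp u,y,z -24.7 -0.1 3.6 origin x -6.1 z -14.2 F u,y,z 0.7 -5.7 -4.1 t 20.7
```

```bash
python3 -m crank '[{"x":0.27,"y":0,"z":-0.12,"turn":0},{"x":0,"y":0,"z":0,"turn":0},{"x":0,"y":0,"z":0,"turn":0}]'>/dev/null; python3 rel.py
python3 -m crank '[{"x":0.18,"y":0,"z":-0.08,"turn":0},{"x":0,"y":0,"z":0,"turn":0},{"x":0,"y":0,"z":0,"turn":0}]'>/dev/null; python3 rel.py
python3 -m crank '[{"x":0.14,"y":0,"z":-0.06,"turn":0},{"x":0,"y":0,"z":0,"turn":0},{"x":0,"y":0,"z":0,"turn":0}]'>/dev/null; python3 rel.py
python3 -m crank '[{"x":0.14,"y":0,"z":-0.06,"turn":0},{"x":0,"y":0,"z":0,"turn":0},{"x":0,"y":0,"z":0,"turn":0}]'>/dev/null; python3 rel.py
```

```text
tcp u,y,z -21.7 -0.2 5.1 origin x -2.8 z -14.2 F u,y,z 1.2 -5.5 -3.4 t 21.0
tcp u,y,z -21.0 0.9 5.4 origin x -1.9 z -14.2 F u,y,z 0.8 0.6 -3.7 t 21.3
tcp u,y,z -19.8 0.4 5.6 origin x -0.8 z -14.5 F u,y,z -0.3 -0.4 -4.3 t 21.6
tcp u,y,z -18.4 0.1 6.1 origin x 0.6 z -14.7 F u,y,z -0.3 -0.2 -3.1 t 21.9
```

```bash
python3 -m crank '[{"x":0.14,"y":0,"z":-0.06,"turn":0},{"x":0,"y":0,"z":0,"turn":0},{"x":0,"y":0,"z":0,"turn":0}]'>/dev/null; python3 rel.py
python3 -m crank '[{"x":0.14,"y":0,"z":-0.06,"turn":0},{"x":0,"y":0,"z":0,"turn":0},{"x":0,"y":0,"z":0,"turn":0}]'>/dev/null; python3 rel.py
```

```text
tcp u,y,z -17.9 -0.1 6.1 origin x 1.1 z -14.9 F u,y,z -4.5 0.7 -4.8 t 22.2
tcp u,y,z -17.6 -0.1 6.1 origin x 1.4 z -14.9 F u,y,z -7.8 0.9 -4.2 t 22.5
```

```bash
python3 -m crank '[{"x":-0.3,"y":0,"z":0.13,"turn":0},{"x":0,"y":0,"z":0,"turn":0},{"x":0,"y":0,"z":0,"turn":0}]'>/dev/null; python3 rel.py
python3 -m crank '[{"x":-0.25,"y":0,"z":0.11,"turn":0},{"x":0,"y":0,"z":0,"turn":0},{"x":0,"y":0,"z":0,"turn":0}]'>/dev/null; python3 rel.py
python3 -m crank '[{"x":-0.15,"y":0,"z":0.07,"turn":0},{"x":0,"y":0,"z":0,"turn":0},{"x":0,"y":0,"z":0,"turn":0}]'>/dev/null; python3 rel.py
```

```text
tcp u,y,z -18.3 -0.0 6.2 origin x 0.8 z -14.7 F u,y,z -2.4 -0.1 -5.2 t 22.8
tcp u,y,z -20.5 0.0 5.5 origin x -1.5 z -14.3 F u,y,z 1.5 -0.8 -3.7 t 23.1
tcp u,y,z -22.4 0.0 4.3 origin x -3.7 z -14.5 F u,y,z 0.3 -0.2 -3.4 t 23.4
```

```bash
python3 -m crank '[{"x":-0.15,"y":0,"z":0.07,"turn":0},{"x":0,"y":0,"z":0,"turn":0},{"x":0,"y":0,"z":0,"turn":0}]'>/dev/null; python3 rel.py
python3 -m crank '[{"x":-0.12,"y":0,"z":0.05,"turn":0},{"x":0,"y":0,"z":0,"turn":0},{"x":0,"y":0,"z":0,"turn":0}]'>/dev/null; python3 rel.py
```

```text
tcp u,y,z -23.2 0.0 4.3 origin x -4.4 z -14.3 F u,y,z 3.2 -0.8 -4.3 t 23.7
tcp u,y,z -23.7 -0.0 4.2 origin x -5.0 z -14.2 F u,y,z 5.8 -1.6 -2.5 t 24.0
```

Pulling back meets resistance after about 5 mm, so the flap is shut behind the spigot. I'll move forward again and release.

```bash
python3 -m crank '[{"x":0.25,"y":0,"z":-0.09,"turn":0},{"x":0.25,"y":0,"z":-0.06,"turn":0},{"x":0,"y":0,"z":0,"turn":0},{"x":0,"y":0,"z":0,"turn":0}]'>/dev/null; python3 rel.py
python3 -m crank '[{"x":0,"y":0,"z":0,"turn":0},{"x":0,"y":0,"z":0,"turn":0},{"x":0,"y":0,"z":0,"turn":0},{"x":0,"y":0,"z":0,"turn":0},{"x":0,"y":0,"z":0,"turn":0}]' 100; python3 rel.py
python3 -m crank '[{"x":0,"y":0,"z":-1,"turn":0},{"x":0,"y":0,"z":-2,"turn":0},{"x":0,"y":0,"z":-3,"turn":0},{"x":0,"y":0,"z":-4,"turn":0},{"x":0,"y":0,"z":-4,"turn":0}]'; python3 rel.py
python3 -m crank '[{"x":-5,"y":0,"z":0,"turn":0},{"x":-5,"y":0,"z":0,"turn":0},{"x":-5,"y":0,"z":0,"turn":0},{"x":-5,"y":0,"z":0,"turn":0},{"x":0,"y":0,"z":0,"turn":0}]' >/dev/null
python3 -m crank '[{"x":0,"y":5,"z":0,"turn":0},{"x":0,"y":5,"z":0,"turn":0},{"x":0,"y":5,"z":0,"turn":0},{"x":0,"y":5,"z":0,"turn":0},{"x":0,"y":0,"z":0,"turn":0}]'
python3 - <<'E'
from h import *
a,_=grab('top');b,_=grab('scene')
c=np.hstack([cv2.resize(x,None,fx=4,fy=4,interpolation=cv2.INTER_CUBIC) for x in(a[150:240,190:288],b[215:305,265:363])])
cv2.imwrite('pics/e.png',cv2.convertScaleAbs(cv2.cvtColor(c,cv2.COLOR_RGB2BGR),alpha=1.8))
E
```

```text
tcp u,y,z -21.2 0.1 4.3 origin x -2.6 z -15.1 F u,y,z -3.2 -1.1 -1.6 t 24.4
time: 24.9
tool_pos: [0.5993, 0.1928, 0.1411]
tool_rot: [-0.0, 0.993, -0.117, 0.0]
contact_force: [-0.5, 0.5, -0.3]
gripper_width: 1.002
grasp_force: 0.0
tcp u,y,z -20.0 0.0 4.8 origin x -1.3 z -15.1 F u,y,z -0.6 0.4 -0.3 t 24.9
time: 25.4
tool_pos: [0.5987, 0.1927, 0.2827]
tool_rot: [0.0, 0.993, -0.117, -0.0]
contact_force: [1.5, 0.1, 0.8]
gripper_width: 0.996
grasp_force: 0.0
tcp u,y,z -20.5 -0.1 146.4 origin x 58.1 z 113.3 F u,y,z 1.4 0.4 0.8 t 25.4
time: 26.4
tool_pos: [0.3579, 0.0396, 0.2821]
tool_rot: [0.001, 0.992, -0.122, 0.002]
contact_force: [0.4, 0.2, 0.4]
gripper_width: 1.002
grasp_force: 0.0
```

View pics/e.png

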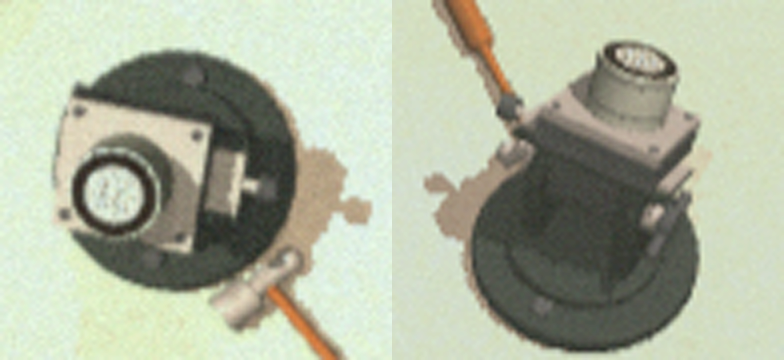

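The medallion cup sits flush on the plate (top view at (117,192), scene view at (638,85)). The hammer and plate are where they were, and the robot is clear.

```bash
python3 -c "
from plant import manip
print(manip.job_done())"
```

```text
the job is handed in; nothing more can be done
None
```

The medallion cup is fully home in the tilted slot with the flap shut behind its spigot (a pull back met resistance after about 5 mm); I released it and handed the job in about 26.5 s into the 54 s limit, and the judge's verdict was not shown.

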